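# Unlock a telescoping charging post and hold it fully raised

### The arm

A 6-joint arm with a two-finger parallel gripper is mounted at the origin on a cart in front of the work surface, level with it; the furniture and walls round the work are solid. World frame = base frame: x ahead of the robot, y to its left, z up, the work surface at z = 0. Lengths are in m, angles in degrees, forces in N, time in s.
With the tool pointing down it reaches from about 0.325 to 0.775 m from the base axis. Payload 5.5 kg.
Tool frame: the origin (TCP) lies on the centre line of the jaws, within the pads' length; the fingertips stand 14 mm ahead of it and the grasp point (between the pads) lies 5 mm behind it; z points along the fingers, y is the direction in which the jaws open and shut (so a half turn about z gives the same grasp; the last joint's range is limited). The gripper opens to 85 mm and grips with 20 to 120 N. Pads are 22 mm wide; open, the fingers measure 114 mm over their backs; the gripper's body (76 mm by 85 mm) begins 54 mm behind the grasp point. The pads swing forward as they close: fully open they stand 13 mm farther back than shut.
Start: joints at [-73.493, 5.22, 70.514, -0, 104.267, -3.249], TCP at [0.203, -0.565, 0.245] pointing down, gripper open.
Joint ranges: [-164.24, 164.24], [-49.07, 125.15], [9.68, 141.18], [-86.29, 266.29], [3.28, 154.24], [-151.56, 151.56]. Speed limits (degrees/s): [147.25, 147.25, 172.46, 180, 180, 180].

### API

Orientations are given as [roll, pitch, yaw] about the fixed x, y, z axes, in that order (R = Rz(yaw) Ry(pitch) Rx(roll)).
In Python, from cell import monitor, snapshot, camera_info, ticket gives the robot as it stands.
- The arm moves only by the shell command python3 -m inch 'ROWS' [FORCE]. ROWS is JSON, a list of rows, each an object with "travel": the shift along the tool's x, y, z scaled (see below), a list of three; "angular": the turn, a rotation vector about the tool's x, y, z scaled (see below), a list of three; "grip": the opening, from -1 (shut) to 1 (fully open), so that 0 is half open. In form: [{"travel": [x, y, z], "angular": [wx, wy, wz], "grip": grip}, ...]. A call has 1 to 8 rows; each row is the pose to reach, as a shift and turn from the pose commanded when the call began, along the tool's axes at that moment; what a row does not reach only later rows make up. The controller multiplies each number of a shift by 0.5 m and each number of a turn by 90 degrees. A row lasts 1/8 s, in which the tool goes at most 62.5 mm and 10.7 degrees, less where a joint would pass 70% of its speed; a pose out of reach is approached as far as the arm can. A call with a number of a shift or a turn outside -1 to 1 is refused whole. A call with a gripper value outside its range is refused whole. The fingers move at their own pace and stop on an object; FORCE is the grip in N (left out, the last holds). Time passes only in rows, so rows that repeat a pose let the fingers close. It gives the time, the measured TCP pose, the force and the opening at its end, in the units of the state.
- monitor.get_state(): the state, without advancing time (a new reading comes with each control period).
- snapshot(name): name is "side" or "top"; returns (picture, depth): 480x640x3 uint8, red, green, blue; 480x640 float32, m along the optical axis (not along the pixel's ray), 0 where there is no reading.
- camera_info(name): a dict with "fx", "fy", "cx", "cy" (pixels), "rvec" (rotation vector, rad) and "tvec" (3), from world to camera coordinates, as OpenCV has them. Camera axes: x right, y down, z forward; pixel columns grow to the right and rows downward; lengths in m; the calibration is good to about 2 mm. A picture is of the moment at which its call begins. camera_info takes no time and is no camera call.
- ticket.job_done(): hands the job in, once; it reports no verdict.
The state is a dict: "clock": time; "joint_positions": joint angles; "dq": joint speeds; "joint_efforts": joint torques, N m; "tcp_pos": TCP position; "orientation": TCP orientation; "wrist_force": force on the tool from outside, world axes, zero at the start; "moment": the same for the moment, N m; "opening": opening from 0.0 (shut) to 1.0 (fully open).
Only numpy, scipy, OpenCV 4.12 (cv2) and the standard library are available. Lean on these libraries where they do the work, as an engineer would, in place of code of your own. Each camera call takes 0.05 s, during which the arm holds its last target.

### The job

Release the child lock of the charging post by pressing its keys fully down one at a time, in this order: the round key, then the long bar key, then the square key. Then squeeze the spring catch in the side of the post's head, pull the head straight up past the first stop to the second stop, where both sections are fully out, and finish while still holding it up there (it springs back if let go). Leave the things standing around it where they are.

Things in the scene. Friction and masses are not known exactly. Their poses are not given: they have to be found in the camera images.
- housing: grey plastic housing of the charging post, 130 x 180 x 105 mm (x, y, z), fixed to the worktop; origin in the centre of its underside. Its -x side (front, the three keys) looks towards the robot, turned up to 0.4 rad. On its flat top (deck, 105 mm up): a row of three keys along y at x = -35 mm, and the post at x = +30 mm, y = 0. All moving parts of the post are carried by it
- key_round_top (a point): centre of the top face of the round white key (diameter 20 mm), at y = +46 mm of the housing, 10 mm above the deck when up; press straight down
- key_square_top (a point): centre of the top face of the square white key (18 x 18 mm), at y = 0 of the housing, 10 mm above the deck when up; press straight down
- key_bar_top (a point): centre of the top face of the long bar key (10 mm in x, 28 mm in y), white, at y = -46 mm of the housing, 10 mm above the deck when up; press straight down
- key_round (a joint): travel of the round key in m: 0 up, 0.006 fully down; a spring (1 N rising to 2.5 N, plus about 1 N for its bolt) brings it back up; under 5 N presses it fully. More than 0.0045 counts as pressed
- key_square (a joint): the same for the square key
- key_bar (a joint): the same for the bar key
- bolt_round (a joint): hidden lock bolt worked by the round key, rad: 0 locks the post down, over 0.075 is released (a full press gives about 0.12); it stays where the key has put it
- bolt_square (a joint): the same, worked by the square key
- bolt_bar (a joint): the same, worked by the bar key
- post_head: black plastic head of the post, 54 x 50 x 48 mm (x, y, z), axes parallel to the housing's; origin in the centre of its underside, 3 mm above the deck when the post is down (its top is then 156 mm above the worktop). It moves only straight up and down
- head_grip (a point): point on the head's axis at the height of the catch, 26 mm above the head's underside and 22 mm below its top: grip here with the fingers closing along the housing's y axis, one on the catch, the other on the plain -y flank. 29 mm above the deck when down
- catch (a joint): travel of the spring catch in m: 0 out, 0.005 pressed flush (2 N rising to 6 N). The catch is a ribbed grey plate, 26 mm (x) by 22 mm (z), that stands 5 mm out of the +y flank of the head, so the head measures 55 mm in y with it out and 50 mm with it pressed. It locks the post only in the lowest position: it must be pressed flush while the post starts up
- post_upper (a joint): how far the upper aluminium section (44 mm square) is out of the lower one, m: 0 down, 0.060 at its stop. Spring-loaded downward: 3 to 4 N
- post_lower (a joint): how far the lower aluminium section (52 mm square) is out of the housing, m: 0 down, 0.060 at its stop. Spring-loaded downward: 7 to 8 N, so the upper section comes out first (first stop, head 60 mm up), then the lower one (second stop, head 120 mm up); with the weights about 11 N at the end. There is no lock at the top
- mug: bystander: green and white mug, 92 x 127 x 93 mm, origin in the centre of its underside, to the left (+y) of the housing
- salt_shaker: bystander: salt shaker, 44 mm across, 90 mm tall, origin in the centre of its underside, to the right (-y) of the housing
- pepper_mill: bystander: wooden pepper mill, 58 mm across, 170 mm tall, origin in the centre of its underside, behind the housing
Not all that is in view belongs to the job. Several things look just like the housing: the one meant starts farthest to the robot's right.

How it is judged (in metres and radians):
On the way, in this order (a step that is already met when the one before it is completed fails the run):
1. the round key is pressed down and its bolt released (value of joint key_round above 0.0045 m and value of joint bolt_round above 0.075 rad), for 0.05 s.
2. then the bar key is pressed down and its bolt released (value of joint key_bar above 0.0045 m and value of joint bolt_bar above 0.075 rad), for 0.05 s.
3. then the square key is pressed down and its bolt released (value of joint key_square above 0.0045 m and value of joint bolt_square above 0.075 rad), for 0.05 s.
4. the catch is pressed in by the fingers (value of joint catch above 0.0035 m and contact force between the fingers and post_head above 2 N), for 0.1 s.
5. the held head passes the first stop (value of joint post_upper above 0.054 m and contact force between the fingers and post_head above 2 N), for 0.05 s.
6. the held head reaches the second stop (value of joint each of post_upper, post_lower above 0.056 m and contact force between the fingers and post_head above 2 N), for 0.05 s.
At the end, for the whole second after the job is handed in: Both sections of the post are kept out at their stops (each at least 52 of its 60 mm, so it may settle a little), at rest, held up by the fingers on the head with more than 3 N; all three bolts are released (over 0.075 rad) and the keys are up again (within 2 mm) (value of joint each of post_upper, post_lower above 0.052 m and contact force between the fingers and post_head above 3 N and value of joint each of bolt_round, bolt_bar, bolt_square above 0.075 rad and value of joint each of key_round, key_bar, key_square below 0.002 m and linear speed of post_head below 0.02 m/s); the arm keeps its last pose, push and grip.
It fails at once if the bar key is pressed before the round key has released its bolt (value of joint key_bar above 0.003 m and value of joint bolt_round below 0.07 rad).
It fails at once if the square key is pressed before the bar key has released its bolt (value of joint key_square above 0.003 m and value of joint bolt_bar below 0.07 rad).
It fails at once if two keys are down at once (value of joint each of key_round, key_bar above 0.003 m or value of joint each of key_round, key_square above 0.003 m or value of joint each of key_bar, key_square above 0.003 m).
It fails at once if a bystander is pushed more than 25 mm or tipped (distance of any of mug, salt_shaker, pepper_mill from where it was at the start of the episode above 0.025 m or angle between any of mug, salt_shaker, pepper_mill's own z axis and vertical above 0.3 rad).
It also fails if it takes over 58 s, if anything falls off the work surface, if the arm or the gripper's body presses on something with over 40 N, if the wrist force passes 120 N, or if a joint passes its speed limit or range.

## Working session

There is one attempt and no reset: what is moved stays moved. The work goes in short steps, Python scripts to look and compute and a shell command to move; the robot and the scene stay as the last step left them, time stands still between calls to the robot, and variables do not carry over. Pictures are saved under pics/ and viewed, and the job is handed in when it is done.

```bash
ls; mkdir -p pics
cat > h.py <<'E'
import numpy as np, cv2
from cell import monitor, snapshot, camera_info, ticket
def cam(n):
    c=camera_info(n); K=np.array([[c['fx'],0,c['cx']],[0,c['fy'],c['cy']],[0,0,1.]]); R=cv2.Rodrigues(np.array(c['rvec'],float))[0]; t=np.array(c['tvec'],float).ravel(); return K,R,t
def onplane(n,uv,z):
    K,R,t=cam(n); d=R.T@np.linalg.inv(K)@np.array([uv[0],uv[1],1.]); o=-R.T@t; return o+d*(z-o[2])/d[2]
def proj(n,P):
    K,R,t=cam(n); p=K@(R@np.array(P,float)+t); return p[:2]/p[2]
def pts(n,D):
    K,R,t=cam(n); v,u=np.mgrid[0:480,0:640]; c=np.stack([(u-K[0,2])/K[0,0]*D,(v-K[1,2])/K[1,1]*D,D],-1); return (c-t)@R
E
python3 - <<'E'
from h import *
for n in('side','top'):
    p,d=snapshot(n); cv2.imwrite(f'pics/{n}0.png',p[:,:,::-1]); np.save(f'{n}0.npy',d); np.save(f'{n}0rgb.npy',p)
    K,R,t=cam(n); print(n,K[0,0],-R.T@t,R[2])
print(monitor.get_state())
E
```

```text
pics
side 602.7591052564734 [ 0.45916836 -1.00983069  1.03268171] [ 0.01974316  0.8005587  -0.59892903]
top 474.89744423998354 [0.34017037 0.19789485 1.00512646] [ 0.19158525  0.02235088 -0.98122145]
{'clock': 0.1, 'joint_positions': array([-7.34937317e+01,  5.25635570e+00,  7.05757790e+01,  3.58693388e-04,
        1.04267603e+02, -3.25029762e+00]), 'dq': array([ 0.01198026, -0.07819875, -0.13593413, -0.01219122, -0.07796989,
       -0.03137309]), 'joint_efforts': array([ 2.32894236e-03, -4.60216069e+01, -4.19218576e+01, -4.93890377e-05,
        1.06282899e-02,  1.33610405e-05]), 'tcp_pos': array([ 0.20273065, -0.56445772,  0.24428154]), 'orientation': array([-1.79900442e+02, -6.00216099e-03,  1.97566488e+01]), 'wrist_force': array([0.18319394, 0.61670231, 0.21338738]), 'moment': array([-0.01990756,  0.01209238,  0.0425915 ]), 'opening': 0.9975556841424135}
```

View pics/side0.png

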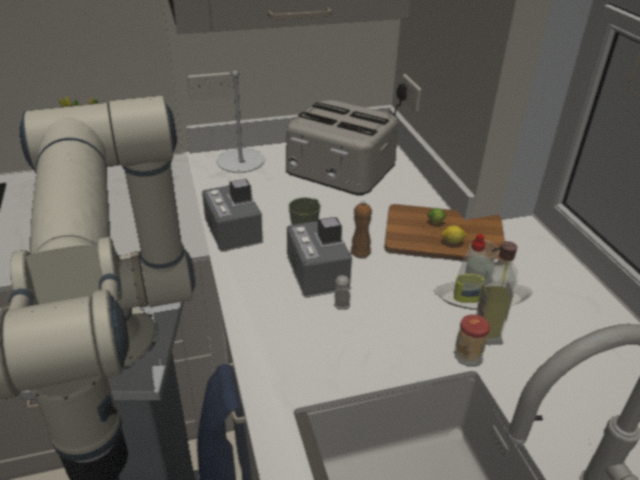

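View pics/top0.png

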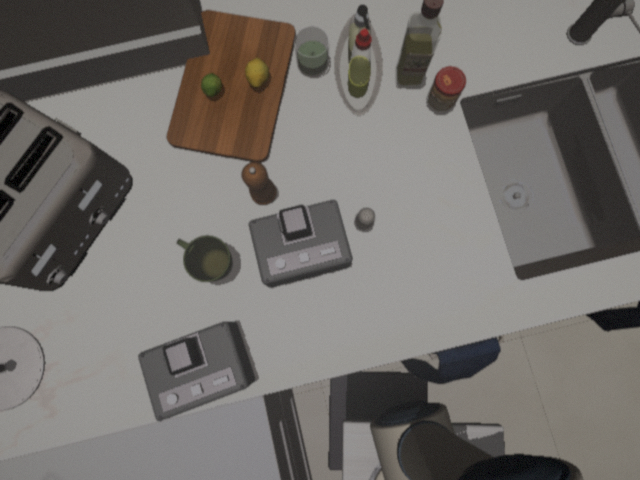

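Two look-alikes are in view. A is at top (300,242) / side (320,255), with the mug, shaker and mill around it. B is at top (197,367) / side (233,215). I'll measure both and enlarge A.

Run:
```python
from h import *
print('A',onplane('top',(300,242),.105),'B',onplane('top',(197,367),.105))
p=np.load('top0rgb.npy');D=np.load('top0.npy')
c=cv2.resize(p[180:300,225:385],None,fx=5,fy=5,interpolation=cv2.INTER_CUBIC)
cv2.imwrite('pics/topcrop.png',c[:,:,::-1])
s=np.load('side0rgb.npy'); c=cv2.resize(s[185:315,270:400],None,fx=4.5,fy=4.5,interpolation=cv2.INTER_CUBIC)
cv2.imwrite('pics/sidecrop.png',c[:,:,::-1])
X=pts('top',D)
reg=np.zeros((480,640),bool); reg[180:300,235:365]=1
z=X[...,2]
m=reg&(abs(z-.106)<.005)&(D>0)
n,l,st,ce=cv2.connectedComponentsWithStats(m.astype(np.uint8)); 
for i in range(1,n):
    if st[i,4]>50: print(st[i],X[l==i].mean(0))
i=1+np.argmax(st[1:,4]); xy=X[l==i][:,:2]
r=cv2.minAreaRect((xy*1000).astype(np.float32)); print('deck',r,np.median(z[l==i]))
m=reg&(abs(z-.156)<.006)&(D>0); xy=X[m]; print('head',cv2.minAreaRect((xy[:,:2]*1000).astype(np.float32)),np.median(z[m]),m.sum())
# keys: bright pixels on deck
hsv=p.max(2).astype(int); g=p.mean(2)
m=reg&(g>120)&(z>.100)&(z<.135); n,l,st,ce=cv2.connectedComponentsWithStats(m.astype(np.uint8))
for i in range(1,n):
    if st[i,4]>15:
        print('key',st[i],ce[i],onplane('top',ce[i],.115),np.median(z[l==i]),cv2.minAreaRect((X[l==i][:,:2]*1000).astype(np.float32)))
# bystanders
for nm,(u,v) in dict(mug=(208,258),salt=(366,216),mill=(255,176)).items():
    print(nm,X[v,u],onplane('top',(u,v),{'mug':.09,'salt':.09,'mill':.17}[nm]))
```

```text
A [0.49357456 0.25152104 0.105     ] B [0.25716598 0.43419341 0.105     ]
[ 249  199  103   85 4829] [0.49205818 0.25080347 0.10629982]
deck ((497.21270751953125, 252.43212890625), (129.459716796875, 178.1835479736328), 15.638396263122559) 0.10630502831825722
head ((560.6085205078125, 286.6474609375), (149.47222900390625, 60.170433044433594), 37.05592346191406) 0.15700291664938526 796
key [282 236  11   9  22] [285.59090909 241.22727273] [0.49285191 0.27843013 0.115     ] 0.10866175825755447 ((493.33282470703125, 279.2479248046875), (22.656301498413086, 11.331127166748047), 59.961029052734375)
key [ 267  242   75   33 1173] [303.50980392 257.68542199] [0.46192793 0.2434185  0.115     ] 0.10824252287709976 ((463.05596923828125, 243.09024047851562), (32.32501983642578, 139.13304138183594), 15.028533935546875)
mug [0.4714742  0.45098746 0.01187866] [0.46114683 0.43108111 0.09      ]
salt [0.55121424 0.12342335 0.08709046] [0.55054538 0.12365937 0.09      ]
mill [0.60735663 0.33572093 0.15931718] [0.60398199 0.33398014 0.17      ]
```

View pics/topcrop.png

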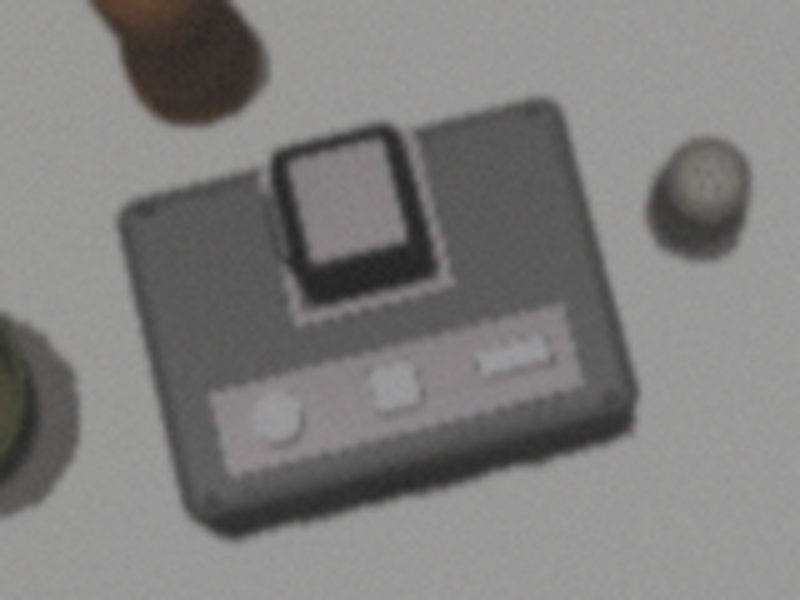

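View pics/sidecrop.png

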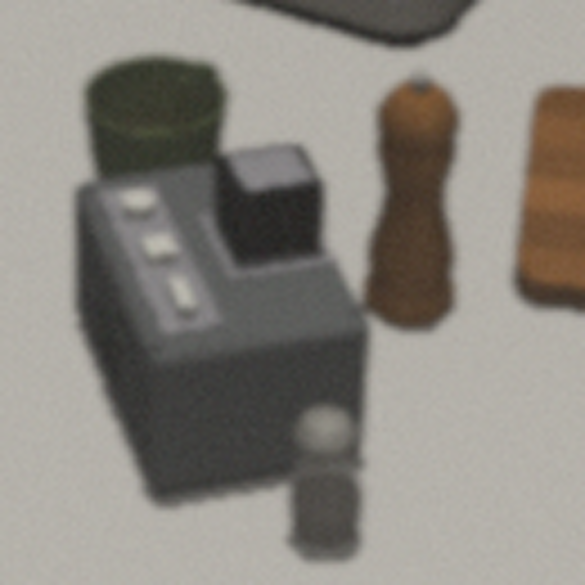

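A is farthest to the right (y≈0.25, against 0.43 for B). Its round, square and bar keys run left to right and the mug, shaker and mill surround it, so A is the one meant. In the top crop the keys are at about (278,418), (395,386) and (513,355). Next I'll refine the keys and head.

```bash
cat >> h.py <<'E'
C=np.array([.4972,.2524]); Y=np.radians(15.5)
def W(x,y,z,C=C,Y=Y): return np.array([C[0]+x*np.cos(Y)-y*np.sin(Y),C[1]+x*np.sin(Y)+y*np.cos(Y),z])
E
python3 - <<'E'
from h import *
for n,sh in (('top',None),('side',None)):
    p=np.load(n+'0rgb.npy'); g=cv2.GaussianBlur(p,(0,0),.7).mean(2)
    K={}
    for nm,y in (('round',.046),('square',0),('bar',-.046)):
        q=proj(n,W(-.035,y,.115)); u,v=np.round(q).astype(int)
        r=8; w=g[v-r:v+r+1,u-r:u+r+1]
        th=(np.percentile(w,97)+np.median(w))/2
        m=(w>th).astype(np.uint8); nn,l,st,ce=cv2.connectedComponentsWithStats(m)
        # comp closest to centre
        i=1+np.argmin([np.hypot(*(c-r))-0.05*s[4] for c,s in zip(ce[1:],st[1:])])
        uv=ce[i]+[u-r,v-r]; P=onplane(n,uv,.115); print(n,nm,'pred',q.round(1),'meas',uv.round(1),'area',st[i,4],'P',P.round(4),'predP',W(-.035,y,.115).round(4)); K[nm]=P
    d=K['round']-K['bar']; print('yaw',np.degrees(np.arctan2(-d[0],d[1])),'len',np.hypot(*d[:2]))
# head top by depth
D=np.load('top0.npy'); X=pts('top',D); q=proj('top',W(.03,0,.156)).astype(int); print(q)
u,v=q; S=X[v-25:v+26,u-25:u+26].reshape(-1,3); s=S[abs(S[:,2]-.157)<.006]; 
print('headtop',cv2.minAreaRect((s[:,:2]*1000).astype(np.float32)),s.mean(0),len(s),'pred',W(.03,0,.156))
D=np.load('side0.npy'); X=pts('side',D); s=X[185:315,270:400].reshape(-1,3); s=s[(abs(s[:,2]-.156)<.006)&(np.hypot(s[:,0]-.526,s[:,1]-.26)<.06)];print('side head',s.mean(0),len(s),cv2.minAreaRect((s[:,:2]*1000).astype(np.float32)))
s=X[185:315,270:400].reshape(-1,3); s=s[(abs(s[:,2]-.105)<.005)&(np.hypot(s[:,0]-.497,s[:,1]-.252)<.13)];print('side deck',s.mean(0),len(s),cv2.minAreaRect((s[:,:2]*1000).astype(np.float32)))
E
```

```text
top round pred [280.1 262.9] meas [279.4 262.7] area 58 P [0.4516 0.2888 0.115 ] predP [0.4512 0.2874 0.115 ]
top square pred [303.7 256.9] meas [303.3 256.7] area 57 P [0.4638 0.2439 0.115 ] predP [0.4635 0.243  0.115 ]
top bar pred [327.3 250.9] meas [326.8 250.6] area 48 P [0.4763 0.1996 0.115 ] predP [0.4758 0.1987 0.115 ]
yaw 15.482189643734667 len 0.09248037067452726
side round pred [300.1 228.4] meas [300.  228.6] area 34 P [0.4509 0.2861 0.115 ] predP [0.4512 0.2874 0.115 ]
side square pred [304.8 238.3] meas [304.9 238.6] area 29 P [0.4637 0.2421 0.115 ] predP [0.4635 0.243  0.115 ]
side bar pred [309.6 248.8] meas [310.1 249. ] area 30 P [0.4769 0.198  0.115 ] predP [0.4758 0.1987 0.115 ]
yaw 16.4444002647499 len 0.09185525238092816
[294 219]
headtop ((526.3604125976562, 260.6858215332031), (54.046470642089844, 49.58351135253906), 15.503776550292969) [0.525319   0.26027845 0.15689257] 755 pred [0.52610891 0.26041715 0.156     ]
side head [0.5248166  0.25300041 0.15566771] 243 ((524.9270629882812, 257.3084411621094), (54.1577033996582, 56.243736267089844), 12.154031753540039)
side deck [0.49268712 0.22860677 0.10507177] 1444 ((525.430419921875, 257.1314697265625), (192.40322875976562, 185.58790588378906), 14.943663597106934)
```

Both views agree to about 1–2 mm, with yaw 15.5°, key spacing 92 mm and head 54x50. Now a helper that converts targets into tool-axis units.

```bash
cat >> h.py <<'E'
from scipy.spatial.transform import Rotation as Ro
import sys
def to(P,yaw=15.5):
    s=monitor.get_state(); R0=Ro.from_euler('xyz',s['orientation'],degrees=True); R1=Ro.from_euler('xyz',[180,0,yaw],degrees=True)
    print('t',s['clock'],'tcp',s['tcp_pos'].round(4),s['orientation'].round(2),'F',s['wrist_force'].round(2),'op',round(s['opening'],3))
    print('travel',(R0.inv().apply(np.array(P)-s['tcp_pos'])/.5).round(4),'ang',((R0.inv()*R1).as_rotvec(degrees=True)/90).round(4))
E
python3 -c "
from h import *
to([.327,-.139,.245]); print(W(-.035,.046,.16),W(-.035,0,.16),W(-.035,-.046,.16))"
```

```text
t 0.1 tcp [ 0.2027 -0.5645  0.2443] [-1.799e+02 -1.000e-02  1.976e+01] F [0.18 0.62 0.21] op 0.998
travel [ 5.215e-01 -7.168e-01 -1.000e-04] ang [-0.0011 -0.      0.0473]
[0.45117997 0.28737366 0.16      ] [0.46347293 0.24304666 0.16      ] [0.4757659  0.19871966 0.16      ]
```

```bash
python3 -m inch '[{"travel":[0.04,-0.055,0],"angular":[0,0,0.01],"grip":-1},{"travel":[0.12,-0.16,0],"angular":[0,0,0.03],"grip":-1},{"travel":[0.2,-0.27,0],"angular":[0,0,0.047],"grip":-1},{"travel":[0.28,-0.38,0],"angular":[0,0,0.047],"grip":-1},{"travel":[0.36,-0.49,0],"angular":[0,0,0.047],"grip":-1},{"travel":[0.43,-0.59,0],"angular":[0,0,0.047],"grip":-1},{"travel":[0.49,-0.67,0],"angular":[0,0,0.047],"grip":-1},{"travel":[0.5215,-0.717,0],"angular":[0,0,0.047],"grip":-1}]' 40
python3 -c "
from h import *
to(W(-.035,.046,.200))"
```

```text
clock: 1.1
tcp_pos: [0.3272, -0.1367, 0.2452]
orientation: [-180.0, -0.0, 15.7]
wrist_force: [0.1, -0.2, 0.1]
opening: 0.002
t 1.1 tcp [ 0.3272 -0.1367  0.2452] [-1.800e+02 -4.000e-02  1.566e+01] F [ 0.13 -0.19  0.1 ] op 0.002
travel [ 0.4676 -0.7498  0.0907] ang [-0.     -0.0004  0.0018]
```

```bash
python3 -m inch '[{"travel":[0.05,-0.08,0],"angular":[0,0,0],"grip":-1},{"travel":[0.12,-0.19,0],"angular":[0,0,0],"grip":-1},{"travel":[0.19,-0.3,0],"angular":[0,0,0.002],"grip":-1},{"travel":[0.26,-0.41,0],"angular":[0,0,0.002],"grip":-1},{"travel":[0.33,-0.52,0],"angular":[0,0,0.002],"grip":-1},{"travel":[0.39,-0.62,0.01],"angular":[0,0,0.002],"grip":-1},{"travel":[0.44,-0.7,0.04],"angular":[0,0,0.002],"grip":-1},{"travel":[0.467,-0.75,0.07],"angular":[0,0,0.002],"grip":-1}]' 
python3 -m inch '[{"travel":[0,0,0.02],"angular":[0,0,0],"grip":-1},{"travel":[0,0,0.02],"angular":[0,0,0],"grip":-1}]'
python3 - <<'E'
from h import *
to(W(-.035,.046,.135))
for n in('side','top'):
    p,d=snapshot(n); a=p[185:315,250:380] if n=='side' else p[180:310,215:345]
    cv2.imwrite(f'pics/{n}1.png',cv2.resize(a,None,fx=4.5,fy=4.5)[:,:,::-1])
E
```

```text
clock: 2.1
tcp_pos: [0.4514, 0.2872, 0.2087]
orientation: [180.0, 0.1, 15.5]
wrist_force: [1.1, 0.8, 0.1]
opening: -0.002
clock: 2.35
tcp_pos: [0.4511, 0.2839, 0.199]
orientation: [179.9, 0.1, 15.3]
wrist_force: [-0.5, 0.4, 0.8]
opening: -0.002
t 2.35 tcp [0.4511 0.2839 0.199 ] [1.7994e+02 1.5000e-01 1.5340e+01] F [-0.45  0.43  0.76] op -0.002
travel [ 0.0023 -0.0068  0.128 ] ang [ 0.0006  0.0016 -0.0018]
```

View pics/side1.png

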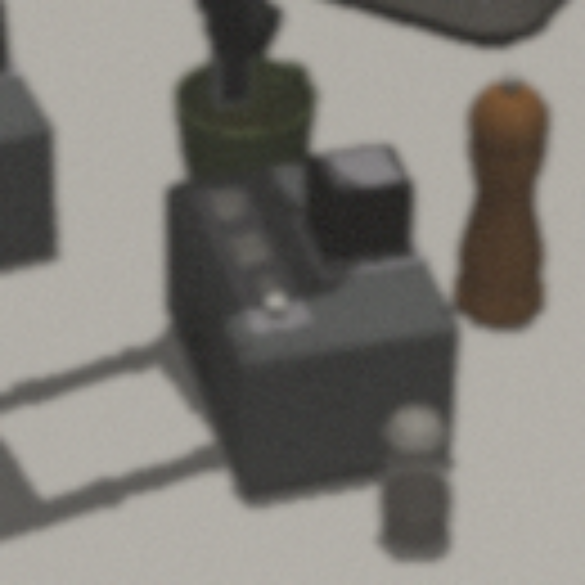

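View pics/top1.png

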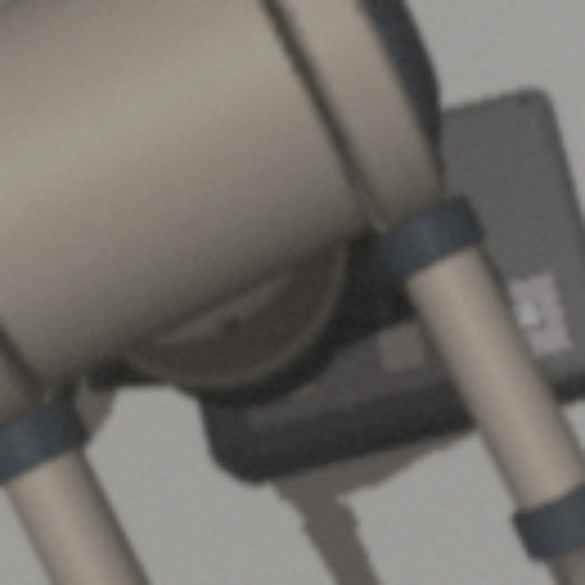

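The side view shows the closed fingertips over the round key, at crop (235,80), with the shadow cast over the keys. Next I descend in stages.

```bash
python3 -m inch '[{"travel":[0,0,0.05],"angular":[0,0,0],"grip":-1},{"travel":[0,0,0.1],"angular":[0,0,0],"grip":-1},{"travel":[0,0,0.1],"angular":[0,0,0],"grip":-1},{"travel":[0,0,0.1],"angular":[0,0,0],"grip":-1}]'
python3 -c "
from h import *
to(W(-.035,.046,.1235))"
```

```text
clock: 2.95
tcp_pos: [0.4522, 0.2844, 0.1521]
orientation: [-180.0, -0.1, 15.3]
wrist_force: [0.6, 0.3, -0.1]
opening: 0.004
t 2.95 tcp [0.4522 0.2844 0.1521] [-1.7997e+02 -1.3000e-01  1.5300e+01] F [ 0.64  0.33 -0.13] op 0.004
travel [-0.0006 -0.0062  0.0573] ang [-0.0003 -0.0015 -0.0022]
```

```bash
python3 -m inch '[{"travel":[-0.001,-0.006,0.02],"angular":[0,0,-0.002],"grip":-1},{"travel":[-0.001,-0.006,0.036],"angular":[0,0,-0.002],"grip":-1},{"travel":[-0.001,-0.006,0.036],"angular":[0,0,-0.002],"grip":-1}]'
python3 -m inch '[{"travel":[0,0,0.01],"angular":[0,0,0],"grip":-1},{"travel":[0,0,0.018],"angular":[0,0,0],"grip":-1},{"travel":[0,0,0.018],"angular":[0,0,0],"grip":-1}]'
python3 -c "
from h import *
to(W(-.035,.046,.1235))"
```

```text
clock: 3.32
tcp_pos: [0.4499, 0.2872, 0.1312]
orientation: [180.0, 0.1, 15.5]
wrist_force: [-0.0, 0.1, -0.0]
opening: 0.002
clock: 3.7
tcp_pos: [0.4505, 0.2876, 0.1235]
orientation: [-180.0, -0.0, 15.5]
wrist_force: [-0.2, -0.2, 1.3]
opening: 0.0
t 3.7 tcp [0.4505 0.2876 0.1235] [-1.7998e+02 -4.0000e-02  1.5520e+01] F [-0.22 -0.16  1.35] op 0.0
travel [ 0.0011  0.0007 -0.0001] ang [-0.0002 -0.0004  0.0003]
```

```bash
for i in 1 2 3; do python3 -m inch '[{"travel":[0,0,0.004],"angular":[0,0,0],"grip":-1},{"travel":[0,0,0.004],"angular":[0,0,0],"grip":-1}]' | egrep 'tcp|force'; done
```

```text
tcp_pos: [0.4506, 0.2876, 0.123]
wrist_force: [-1.4, -0.6, 7.8]
tcp_pos: [0.4506, 0.2876, 0.1227]
wrist_force: [-5.5, -3.9, 15.6]
tcp_pos: [0.4507, 0.2876, 0.1225]
wrist_force: [-9.0, -5.0, 22.8]
```

The round key has bottomed out: 23 N at TCP z 0.1225, against the expected 0.123. I raise and move to the bar key.

```bash
python3 -m inch '[{"travel":[0,0,-0.03],"angular":[0,0,0],"grip":-1},{"travel":[0,0,-0.07],"angular":[0,0,0],"grip":-1},{"travel":[0,0,-0.07],"angular":[0,0,0],"grip":-1},{"travel":[0,0.06,-0.07],"angular":[0,0,0],"grip":-1},{"travel":[0,0.13,-0.07],"angular":[0,0,0],"grip":-1},{"travel":[0,0.183,-0.07],"angular":[0,0,0],"grip":-1},{"travel":[0,0.183,-0.07],"angular":[0,0,0],"grip":-1},{"travel":[0,0.183,-0.07],"angular":[0,0,0],"grip":-1}]'
python3 -c "
from h import *
to(W(-.035,-.046,.1315))"
```

```text
clock: 5.45
tcp_pos: [0.4746, 0.1996, 0.1517]
orientation: [-180.0, 0.1, 15.5]
wrist_force: [-1.1, 0.1, 0.3]
opening: 0.0
t 5.45 tcp [0.4746 0.1996 0.1517] [-1.7997e+02  6.0000e-02  1.5520e+01] F [-1.08  0.14  0.29] op 0.0
travel [0.0018 0.0024 0.0403] ang [-0.0003  0.0006  0.0002]
```

```bash
python3 -m inch '[{"travel":[0.002,0.002,0.02],"angular":[0,0,0],"grip":-1},{"travel":[0.002,0.002,0.04],"angular":[0,0,0],"grip":-1},{"travel":[0.002,0.002,0.04],"angular":[0,0,0],"grip":-1},{"travel":[0.002,0.002,0.054],"angular":[0,0,0],"grip":-1},{"travel":[0.002,0.002,0.054],"angular":[0,0,0],"grip":-1}]'
for i in 1 2 3 ; do python3 -m inch '[{"travel":[0,0,0.004],"angular":[0,0,0],"grip":-1},{"travel":[0,0,0.004],"angular":[0,0,0],"grip":-1}]' | egrep 'tcp|force'; done
```

```text
clock: 6.08
tcp_pos: [0.4761, 0.1988, 0.1252]
orientation: [-180.0, -0.0, 15.5]
wrist_force: [-0.2, 0.7, 1.7]
opening: 0.001
tcp_pos: [0.4762, 0.1988, 0.1236]
wrist_force: [-0.2, 1.1, 1.8]
tcp_pos: [0.4762, 0.1988, 0.1229]
wrist_force: [-2.7, 0.3, 8.0]
tcp_pos: [0.4763, 0.1988, 0.1227]
wrist_force: [-6.8, -0.3, 17.2]
```

The bar key has bottomed out at 17 N, z 0.1227. Now the square key: up, then 46 mm towards +y (tool -y).

```bash
python3 -m inch '[{"travel":[0,0,-0.03],"angular":[0,0,0],"grip":-1},{"travel":[0,0,-0.07],"angular":[0,0,0],"grip":-1},{"travel":[0,0,-0.07],"angular":[0,0,0],"grip":-1},{"travel":[0,-0.05,-0.07],"angular":[0,0,0],"grip":-1},{"travel":[0,-0.092,-0.07],"angular":[0,0,0],"grip":-1},{"travel":[0,-0.092,-0.07],"angular":[0,0,0],"grip":-1},{"travel":[0,-0.092,-0.07],"angular":[0,0,0],"grip":-1}]'
python3 -c "
from h import *
to(W(-.035,0,.1315))"
```

```text
clock: 7.7
tcp_pos: [0.4638, 0.2424, 0.1537]
orientation: [180.0, 0.0, 15.5]
wrist_force: [0.9, -0.6, -0.3]
opening: 0.005
t 7.7 tcp [0.4638 0.2424 0.1537] [1.7996e+02 5.0000e-02 1.5530e+01] F [ 0.92 -0.58 -0.32] op 0.005
travel [-0.0002 -0.0015  0.0445] ang [0.0004 0.0005 0.0003]
```

```bash
python3 -m inch '[{"travel":[0,-0.001,0.02],"angular":[0,0,0],"grip":-1},{"travel":[0,-0.001,0.042],"angular":[0,0,0],"grip":-1},{"travel":[0,-0.001,0.042],"angular":[0,0,0],"grip":-1},{"travel":[0,-0.001,0.057],"angular":[0,0,0],"grip":-1},{"travel":[0,-0.001,0.057],"angular":[0,0,0],"grip":-1}]'
for i in 1 2 3 ; do python3 -m inch '[{"travel":[0,0,0.004],"angular":[0,0,0],"grip":-1},{"travel":[0,0,0.004],"angular":[0,0,0],"grip":-1}]' | egrep 'tcp|force'; done
```

```text
clock: 8.32
tcp_pos: [0.4638, 0.2433, 0.1256]
orientation: [180.0, -0.0, 15.5]
wrist_force: [0.5, -0.9, 2.5]
opening: 0.003
tcp_pos: [0.4638, 0.2433, 0.1241]
wrist_force: [0.1, -0.7, 1.9]
tcp_pos: [0.4638, 0.2433, 0.1229]
wrist_force: [-1.8, -2.5, 6.8]
tcp_pos: [0.4639, 0.2433, 0.1227]
wrist_force: [-4.2, -3.6, 14.7]
```

The square key is fully pressed. Now up, and over the head.

```bash
python3 -m inch '[{"travel":[0,0,-0.04],"angular":[0,0,0],"grip":-1},{"travel":[0,0,-0.12],"angular":[0,0,0],"grip":-1},{"travel":[0,0,-0.18],"angular":[0,0,0],"grip":0},{"travel":[0,0,-0.19],"angular":[0,0,0],"grip":1},{"travel":[0.05,0,-0.19],"angular":[0,0,0],"grip":1},{"travel":[0.11,0,-0.19],"angular":[0,0,0],"grip":1},{"travel":[0.13,0,-0.19],"angular":[0,0,0],"grip":1},{"travel":[0.13,0,-0.19],"angular":[0,0,0],"grip":1}]'
python3 - <<'E'
from h import *
for n in('side','top'):
    p,d=snapshot(n); a=p[165:315,250:400] if n=='side' else p[160:310,215:365]
    cv2.imwrite(f'pics/{n}2.png',cv2.resize(a,None,fx=4,fy=4)[:,:,::-1])
to(W(.03,.0,.126))
E
```

```text
clock: 10.07
tcp_pos: [0.526, 0.2607, 0.2133]
orientation: [180.0, 0.2, 15.5]
wrist_force: [-1.2, -0.6, -0.7]
opening: 0.999
t 10.175 tcp [0.5256 0.2606 0.2143] [1.800e+02 7.000e-02 1.553e+01] F [ 0.44 -0.47 -0.18] op 1.0
travel [0.0011 0.0007 0.1766] ang [0.     0.0008 0.0004]
```

View pics/side2.png

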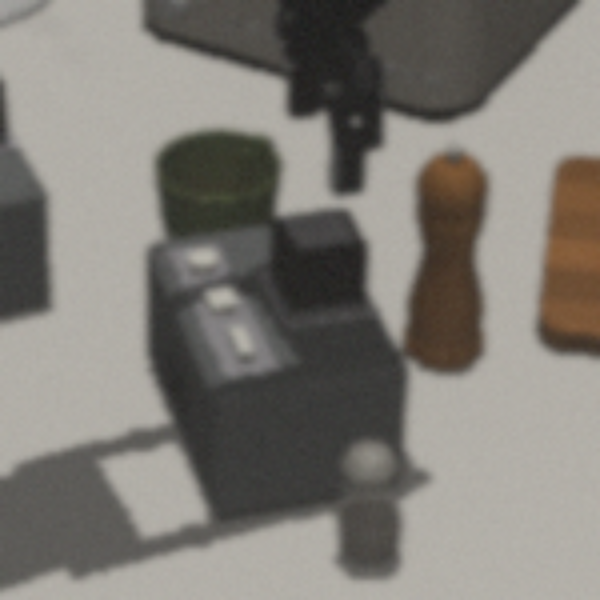

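All three keys are up again and the open jaws are above the head, near finger at crop (347,180). The bystanders haven't moved. I descend.

```bash
python3 -m inch '[{"travel":[0.001,0.001,0.03],"angular":[0,0,0],"grip":1},{"travel":[0.001,0.001,0.07],"angular":[0,0,0],"grip":1},{"travel":[0.001,0.001,0.11],"angular":[0,0,0],"grip":1},{"travel":[0.001,0.001,0.14],"angular":[0,0,0],"grip":1},{"travel":[0.001,0.001,0.165],"angular":[0,0,0],"grip":1},{"travel":[0.001,0.001,0.176],"angular":[0,0,0],"grip":1},{"travel":[0.001,0.001,0.176],"angular":[0,0,0],"grip":1},{"travel":[0.001,0.001,0.176],"angular":[0,0,0],"grip":1}]'
python3 -c "
from h import *
to(W(.03,0,.126))"
```

```text
clock: 11.18
tcp_pos: [0.5273, 0.2605, 0.1276]
orientation: [-180.0, -0.1, 15.5]
wrist_force: [-0.1, 0.3, 0.0]
opening: 0.999
t 11.175 tcp [0.5273 0.2605 0.1276] [-1.7999e+02 -8.0000e-02  1.5520e+01] F [-0.14  0.32  0.04] op 0.999
travel [-0.0023 -0.0004  0.0033] ang [-0.0001 -0.0008  0.0003]
```

```bash
python3 -m inch '[{"travel":[0,0,0.002],"angular":[0,0,0],"grip":0.5},{"travel":[0,0,0.002],"angular":[0,0,0],"grip":0},{"travel":[0,0,0.002],"angular":[0,0,0],"grip":-0.4},{"travel":[0,0,0.002],"angular":[0,0,0],"grip":-1},{"travel":[0,0,0.002],"angular":[0,0,0],"grip":-1},{"travel":[0,0,0.002],"angular":[0,0,0],"grip":-1},{"travel":[0,0,0.002],"angular":[0,0,0],"grip":-1},{"travel":[0,0,0.002],"angular":[0,0,0],"grip":-1}]' 55
python3 -c "
from h import *
to(W(.03,0,.126))"
```

```text
clock: 12.18
tcp_pos: [0.5273, 0.2601, 0.1267]
orientation: [180.0, -0.1, 15.5]
wrist_force: [-0.3, -4.1, 4.8]
opening: 0.579
t 12.175 tcp [0.5273 0.2601 0.1267] [ 1.7997e+02 -7.0000e-02  1.5510e+01] F [-0.33 -4.08  4.76] op 0.579
travel [-0.002  -0.0013  0.0014] ang [ 0.0003 -0.0008  0.0001]
```

The opening is 49 mm, so the catch is flush. I lift a little first.

```bash
python3 -m inch '[{"travel":[0,0,-0.01],"angular":[0,0,0],"grip":-1},{"travel":[0,0,-0.025],"angular":[0,0,0],"grip":-1},{"travel":[0,0,-0.04],"angular":[0,0,0],"grip":-1},{"travel":[0,0,-0.05],"angular":[0,0,0],"grip":-1}]'
```

```text
clock: 12.68
tcp_pos: [0.527, 0.2601, 0.1506]
orientation: [180.0, 0.0, 15.5]
wrist_force: [4.2, -3.5, -5.6]
opening: 0.583
```

```bash
python3 -m inch '[{"travel":[0,0,-0.02],"angular":[0,0,0],"grip":-1},{"travel":[0,0,-0.045],"angular":[0,0,0],"grip":-1},{"travel":[0,0,-0.06],"angular":[0,0,0],"grip":-1},{"travel":[0,0,-0.07],"angular":[0,0,0],"grip":-1},{"travel":[0,0,-0.08],"angular":[0,0,0],"grip":-1},{"travel":[0,0,-0.09],"angular":[0,0,0],"grip":-1}]'
python3 - <<'E'
from h import *
p,d=snapshot('side'); a=p[145:295,250:400]
cv2.imwrite(f'pics/side3.png',cv2.resize(a,None,fx=4,fy=4)[:,:,::-1])
to(W(.03,0,.247))
E
```

```text
clock: 13.42
tcp_pos: [0.5269, 0.2602, 0.1942]
orientation: [180.0, 0.1, 15.5]
wrist_force: [5.1, -2.4, -9.8]
opening: 0.579
t 13.475 tcp [0.5269 0.2602 0.195 ] [1.7997e+02 6.0000e-02 1.5520e+01] F [ 3.21 -3.72 -9.98] op 0.576
travel [-0.0016 -0.0008 -0.104 ] ang [0.0003 0.0007 0.0002]
```

View pics/side3.png

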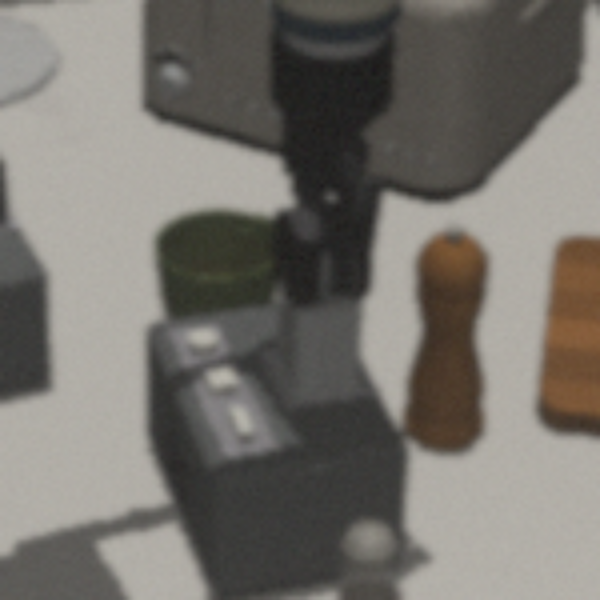

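The head is up on the aluminium section, crop (320,350), past the first stop, and there is no sign of slip. I carry on to the second stop.

```bash
python3 -m inch '[{"travel":[0,0,-0.02],"angular":[0,0,0],"grip":-1},{"travel":[0,0,-0.04],"angular":[0,0,0],"grip":-1},{"travel":[0,0,-0.06],"angular":[0,0,0],"grip":-1},{"travel":[0,0,-0.075],"angular":[0,0,0],"grip":-1},{"travel":[0,0,-0.085],"angular":[0,0,0],"grip":-1},{"travel":[0,0,-0.093],"angular":[0,0,0],"grip":-1},{"travel":[0,0,-0.093],"angular":[0,0,0],"grip":-1}]'
for i in 1 2 3 ; do python3 -m inch '[{"travel":[0,0,-0.004],"angular":[0,0,0],"grip":-1},{"travel":[0,0,-0.004],"angular":[0,0,0],"grip":-1}]' | egrep 'tcp|force'; done
```

```text
clock: 14.35
tcp_pos: [0.5269, 0.2602, 0.2405]
orientation: [180.0, 0.1, 15.5]
wrist_force: [5.3, -3.2, -11.5]
opening: 0.577
tcp_pos: [0.5269, 0.2602, 0.2423]
wrist_force: [4.6, -3.3, -11.0]
tcp_pos: [0.5269, 0.2602, 0.2443]
wrist_force: [4.2, -2.2, -10.9]
tcp_pos: [0.5269, 0.2602, 0.2462]
wrist_force: [4.9, -3.7, -9.9]
```

```bash
for i in 1 2 ; do python3 -m inch '[{"travel":[0,0,-0.003],"angular":[0,0,0],"grip":-1},{"travel":[0,0,-0.003],"angular":[0,0,0],"grip":-1}]' | egrep 'tcp|force'; done
```

```text
tcp_pos: [0.5269, 0.2602, 0.247]
wrist_force: [5.0, -3.9, -12.3]
tcp_pos: [0.5267, 0.2601, 0.247]
wrist_force: [6.4, -2.3, -16.7]
```

The stop is reached: z stays at 0.247 (+120 mm) while the pull rises to 17 N. One last check from both cameras.

```bash
python3 -m inch '[{"travel":[0,0,0],"angular":[0,0,0],"grip":-1},{"travel":[0,0,0],"angular":[0,0,0],"grip":-1},{"travel":[0,0,0],"angular":[0,0,0],"grip":-1},{"travel":[0,0,0],"angular":[0,0,0],"grip":-1}]'
python3 - <<'E'
from h import *
p,d=snapshot('side'); a=p[125:315,230:420]
cv2.imwrite(f'pics/side4.png',cv2.resize(a,None,fx=3.1,fy=3.1)[:,:,::-1])
E
```

```text
clock: 16.1
tcp_pos: [0.5267, 0.2601, 0.247]
orientation: [179.9, 0.3, 15.5]
wrist_force: [6.0, -2.4, -17.6]
opening: 0.582
```

View pics/side4.png

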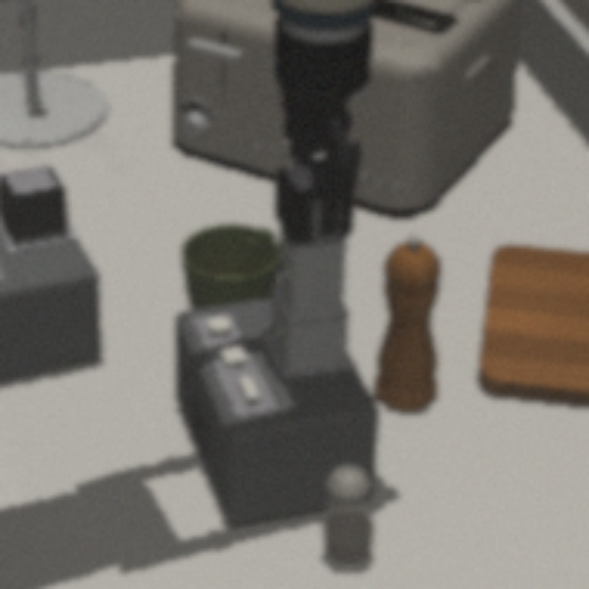

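Both sections are out, with the joint between them at crop (315,320). The head is held in the jaws at (315,210), the keys are up and the bystanders haven't moved. I hand in.

```bash
python3 -c "
from h import *
print(ticket.job_done()); print(monitor.get_state()['wrist_force'])"
```

```text
the job is handed in; nothing more can be done
None
the job is handed in; nothing more can be done
```

I did the whole job on the right-hand charging post and handed it in at about 16 s; no verdict is reported. I pressed the round, bar and square keys in that order, and each bottomed out with 15–23 N at about 6 mm of travel. I then squeezed the catch and pulled the head up past the first stop to the second.

**Last checks:**
- **Lift:** the tool rose 120 mm in all and then stopped rising while the pull grew from 11 N to about 17 N, so the post is on its second stop.
- **Grip:** the opening stayed at about 49 mm, which matches the catch pressed flush, and the head did not slip.
- **Scene:** the last picture shows both sections out, the keys up, and the mug, shaker and mill where they were.

No check failed. The bolts can't be seen, so I inferred their release from the full key presses and from the post coming up freely.

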